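# Seat the swatch carrier in the hidden well of a colour reader

### The job

Slide the disc of the orange-tabbed swatch carrier under the hood of the grey colour reader and feel about on its bed until the disc drops into the round reading well that is hidden in there. Leave the carrier upright with the disc fully down in the well, let go of it, and leave the paint pots where they stand.

Things in the scene. Friction and masses are not known exactly. Their poses are not given: they have to be found in the camera images.
- reader: colour reader, fixed grey housing, 230 mm long (x), 124 wide (y), 50 high; its mouth faces its own -x. Origin on the work surface, midway across. x = -110 to -45 mm: open loading apron, flat top at z = 20 mm. x = -45 to +120 mm: closed hood over the bed, roof top z = 50 mm (trim to 52 mm)
- reader_lip (a point): point on the apron below the front edge of the hood (reader x = -45, y = 0, z = 20 mm), axes as the reader's. Inside the hood: roof underside at z = 45 mm above the work surface, side walls at y = +-40 mm, rear wall at reader x = +75 mm; from x = -44 mm on the bed is 0.5 mm lower than the apron (z = 19.5 mm)
- reader_search (a point): middle of the bed area where the unseen well can be (reader x = 18, y = 0, z = 19.5 mm), axes as the reader's. The well: round, 48 mm wide, 1.5 mm chamfer, flat bottom 8 mm below the bed. It is in another place each time: its centre is up to 18 mm from this point along x and up to 10 mm along y
- carrier: loose swatch carrier, about 0.25 kg, 84 mm high, standing on its steel disc; origin: centre of the disc's underside, z up. Disc 44 mm wide, 12 thick, lower edge chamfered 3.5 mm. A C-shaped arm, 16 mm wide, opens to its own +x: lower bar z = 11 to 17 mm, upright at x = -104 to -96 mm, upper bar z = 44 to 52 mm, from the upright to x = +8 mm
- carrier_tab (a point): middle of the orange finger tab, 68 mm above the carrier's origin, axes as the carrier's. The tab stands on the upper bar, straight above the disc: 12 mm (x) by 30 mm (y), z = 52 to 84 mm. With the carrier's +x along the reader's +x the disc and lower bar go under the hood and the upper bar passes over its roof
- green_pot: green paint pot with black lid, 48 mm wide, 58 mm high, bystander; origin at the centre of its underside
- red_pot: red paint pot with black lid, 44 mm wide, 53 mm high, bystander; origin at the centre of its underside
- black_pot: black paint pot with white lid, 38 mm wide, 35 mm high, bystander; origin at the centre of its underside

How it is judged:
By the outcome, as a careful person would: the job done as asked, in the order asked, and still so for the second after the job is handed in, with the robot touching nothing.
It also fails if it takes over 72 s, if anything falls off the work surface, if the arm or the gripper's body presses on something with over 40 N, if the wrist force passes 120 N, or if a joint passes its speed limit or range.

### The arm

A 6-joint arm with a two-finger parallel gripper is mounted at the origin on a cart in front of the work surface, level with it; the furniture and walls round the work are solid. World frame = base frame: x ahead of the robot, y to its left, z up, the work surface at z = 0. Lengths are in mm, angles in rad, forces in N, time in s.
With the tool pointing down it reaches from about 250 to 850 mm from the base axis. Payload 12.5 kg.
Tool frame: the origin (TCP) lies on the mounting face of the last link; the fingertips stand 186 mm ahead of it and the grasp point (between the pads) lies 167 mm ahead of it; y points along the fingers, z is the direction in which the jaws open and shut, and the axes are right-handed (so a half turn about y gives the same grasp; the last joint's range is limited). The gripper opens to 93 mm and grips with 3 to 60 N. Pads are 15 mm wide; open, the fingers measure 128 mm over their backs; the gripper's body (75 mm by 188 mm) begins 65 mm behind the grasp point.
Start: joints at [-1.28, 0.351, 1.652, -0, 1.139, -0.085], TCP at [201.877, -511.597, 404.733] pointing down, gripper open.
Joint ranges: [-2.75, 2.75], [-0.79, 2.1], [0.01, 2.65], [-1.57, 4.71], [0.07, 3.14], [-2.87, 2.87]. Speed limits (rad/s): [2.22, 2.22, 2.79, 3.14, 3.14, 3.14].

### API

Orientations are given as a unit quaternion [x, y, z, w].
In Python, from workcell import ctrl gives the robot as it stands.
- The arm moves only by the tool move_arm, never from a script. Its argument "series" is a list of rows, each a list of 6 numbers: the shift along the world's x, y, z in m, then the turn, a rotation vector about the world's x, y, z in rad. In form: [[dx, dy, dz, rx, ry, rz], ...]. A call has 1 to 20 rows; each row is the pose to reach, as a shift and turn from the pose commanded when the call began; what a row does not reach only later rows make up. A row lasts 1/12 s, in which the tool goes at most 41.7 mm and 7.16 degrees, less where a joint would pass 70% of its speed; a pose out of reach is approached as far as the arm can. A call with a gripper value outside its range is refused whole. "jaw" is the opening, from 0 (shut) to 1 (fully open), set as the call begins (left out, the last holds). The fingers move at their own pace and stop on an object; the grip force is fixed at half the most. Time passes only in rows, so rows that repeat a pose let the fingers close. It gives the time, the measured TCP pose, the force and the opening at its end, in the units of the state.
- ctrl.get_obs(): the state, without advancing time (a new reading comes with each control period).
- ctrl.snapshot(name): name is "scene" or "top" or "wrist"; returns the picture (384x512x3 uint8, red, green, blue); there is no depth.
- ctrl.camera_params(name): a dict with "fx", "fy", "cx", "cy" (pixels), "position" and "orientation" of the camera in the world. Camera axes: x right, y down, z forward; pixel columns grow to the right and rows downward; lengths in mm; the calibration is good to about 2 mm. A picture is of the moment at which its call begins: read the wrist's pose just before it. camera_params takes no time and is no camera call; for the wrist camera it gives the pose at the moment of the call.
- ctrl.job_done(): hands the job in, once; it reports no verdict.
The state is a dict: "t": time; "joint_pos": joint angles; "joint_vel": joint speeds; "tau": joint torques, N m; "position": TCP position; "tcp_rot": TCP orientation; "wrist_force": force on the tool from outside, world axes, zero at the start; "wrist_torque": the same for the moment, N m; "opening": finger opening in mm.
Only numpy, scipy, OpenCV 4.12 (cv2) and the standard library are available. Lean on these libraries where they do the work, as an engineer would, in place of code of your own. Each camera call takes 0.05 s, during which the arm holds its last target.

## Working session

There is one attempt and no reset: what is moved stays moved. The work goes in short steps, Python scripts to look and compute and a tool call to move; the robot and the scene stay as the last step left them, time stands still between calls to the robot, and variables do not carry over. Pictures are saved under pics/ and viewed, and the job is handed in when it is done.

Besides the shell and the picture viewer there is one more tool, called after "Call:" as name(argument=value, ...) on one line, values as JSON. move_arm: Moves the arm, as the interface text tells. Its arguments: {"type":"object","properties":{"series":{"type":"array"},"jaw":{"type":"number"}},"required":["series"]}

```bash
mkdir -p pics; ls; python3 - <<'E'
from workcell import ctrl
import cv2,json
print(ctrl.get_obs())
for n in ["scene","top","wrist"]:
    p=ctrl.camera_params(n); print(n,p)
    cv2.imwrite(f"pics/{n}0.png",ctrl.snapshot(n)[:,:,::-1])
E
```

```text
pics
{'t': 0.0, 'joint_pos': array([-1.27961653e+00,  3.51235282e-01,  1.65240387e+00, -3.64728795e-06,
        1.13910933e+00, -8.45905467e-02]), 'joint_vel': array([-0.00031744, -0.00091146, -0.00121449,  0.00041009, -0.0009815 ,
        0.00030746]), 'tau': array([ 9.43379819e-04, -4.97332013e+01, -2.85254180e+01,  6.99236803e-02,
        2.56647222e-02, -1.20625900e-04]), 'position': array([ 201.83680217, -511.49382193,  404.20951762]), 'tcp_rot': array([-0.13211842,  0.69506885, -0.69425616,  0.13203182]), 'wrist_force': array([ 0.00915723, -0.1170208 , -0.02244185]), 'wrist_torque': array([-0.01783235, -0.00506493,  0.00332446]), 'opening': 92.96750064469524}
scene {'fx': 475.0887556658482, 'fy': 475.0887556658482, 'cx': 262.011150174715, 'cy': 200.30861250069208, 'position': array([ 35.98690015, 691.85573891, 890.48252349]), 'orientation': array([-0.23717939,  0.87447774, -0.40980153,  0.1053438 ])}
top {'fx': 394.49555581518376, 'fy': 394.49555581518376, 'cx': 264.78137282194547, 'cy': 192.0657266344153, 'position': array([ 404.34252692, -189.93724577, 1227.30137388]), 'orientation': array([-0.70276628,  0.70997929, -0.03005153,  0.03385057])}
wrist {'fx': 326.20489033092736, 'fy': 326.20489033092736, 'cx': 255.22624815706132, 'cy': 193.7917769737753, 'position': array([ 275.96182463, -482.65446586,  383.8065817 ]), 'orientation': array([ 0.81841604, -0.55658133, -0.08096334,  0.11771724])}
```

View pics/scene0.png

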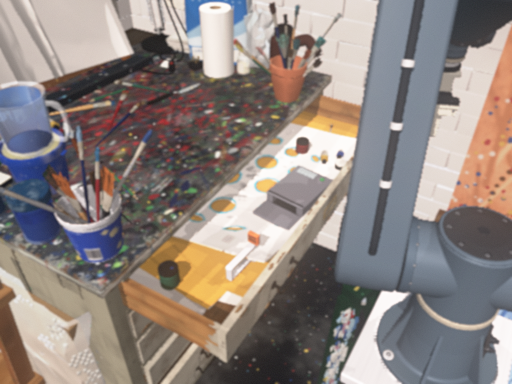

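View pics/top0.png

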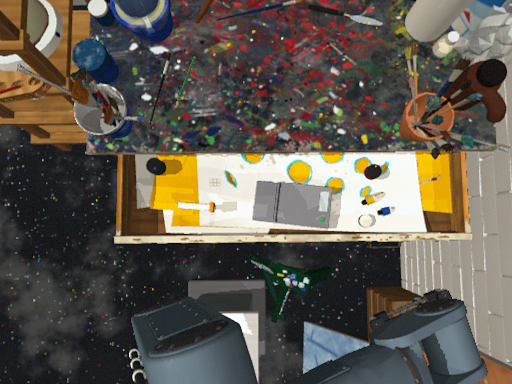

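View pics/wrist0.png

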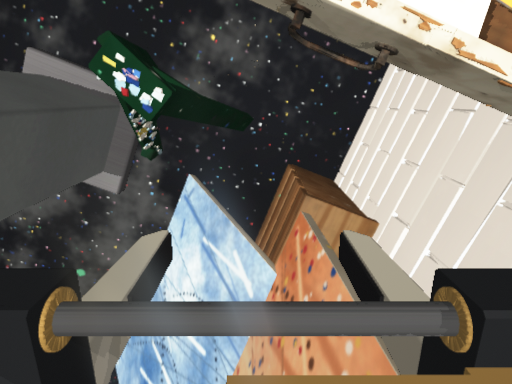

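The top view shows an open drawer. The reader is near px (292,204), the orange tab near (211,206), the green pot at (156,166) and the red pot at (373,172). The wrist camera doesn't see the work yet. Next I'll zoom in.

```bash
python3 - <<'E'
import cv2
a=cv2.imread("pics/top0.png")[140:250,110:480]; cv2.imwrite("pics/topz.png",cv2.resize(a,None,fx=2.1,fy=2.1,interpolation=cv2.INTER_CUBIC))
a=cv2.imread("pics/scene0.png")[110:320,150:360]; cv2.imwrite("pics/scenez.png",cv2.resize(a,None,fx=2.8,fy=2.8,interpolation=cv2.INTER_CUBIC))
E
```

```text
(no output)
```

View pics/topz.png

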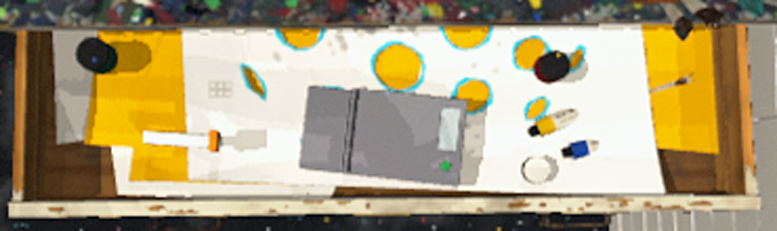

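View pics/scenez.png

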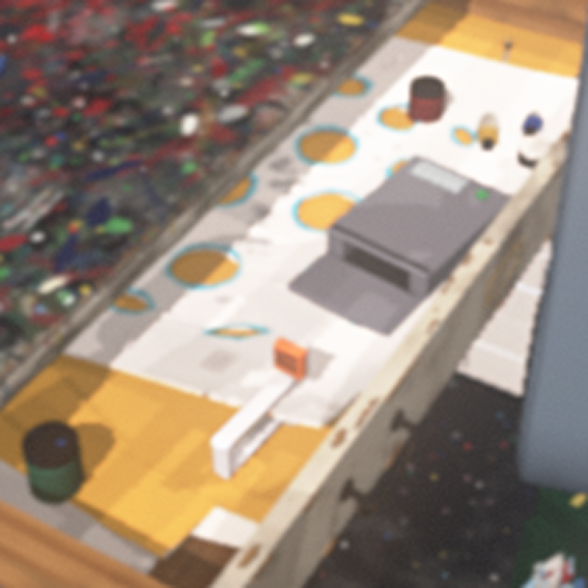

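```bash
cat > h.py <<'E'
import numpy as np, cv2
from scipy.spatial.transform import Rotation as R
def ray(p,uv):
    d=np.array([(uv[0]-p['cx'])/p['fx'],(uv[1]-p['cy'])/p['fy'],1.])
    d=R.from_quat(p['orientation']).apply(d); return np.array(p['position']),d/np.linalg.norm(d)
def plane(p,uv,z):
    o,d=ray(p,uv); return o+d*(z-o[2])/d[2]
def tri(rs):
    A=np.zeros((3,3));b=np.zeros(3)
    for o,d in rs:
        M=np.eye(3)-np.outer(d,d);A+=M;b+=M@o
    x=np.linalg.solve(A,b); return x,[np.linalg.norm(np.cross(x-o,d)) for o,d in rs]
def proj(p,X):
    c=R.from_quat(p['orientation']).inv().apply(np.array(X)-p['position']); return np.array([p['fx']*c[0]/c[2]+p['cx'],p['fy']*c[1]/c[2]+p['cy']])
def orange(img): # bgr
    h=cv2.cvtColor(img,cv2.COLOR_BGR2HSV); return cv2.inRange(h,(3,150,120),(14,255,255))
def big(m):
    c,_=cv2.findContours(m,cv2.RETR_EXTERNAL,cv2.CHAIN_APPROX_NONE); return sorted(c,key=cv2.contourArea,reverse=True)
E
python3 - <<'E'
from h import *
from workcell import ctrl
P={n:ctrl.camera_params(n) for n in("scene","top")}
o=ctrl.get_obs();r=R.from_quat(o['tcp_rot']).as_matrix();print(r.round(3))
rs=[]
for n in P:
    im=cv2.imread(f"pics/{n}0.png");m=orange(im)
    roi=np.zeros_like(m)
    if n=="scene": roi[225:255,240:270]=255
    else: roi[195:218,200:222]=255
    m&=roi
    c=big(m)[0];print(n,cv2.boundingRect(c),cv2.contourArea(c),cv2.minAreaRect(c))
    x,y,w,h=cv2.boundingRect(c);rs.append(ray(P[n],cv2.minAreaRect(c)[0]))
print(tri(rs))
# points from zoomed top: (zx/2.1+110, zy/2.1+140)
T=lambda x,y:(x/2.1+110,y/2.1+140)
for nm,q,z in [("apronNW",(308,86),20),("apronSW",(300,168),20),("hoodNW",(357,88),50),("hoodSW",(349,172),50),("hoodNE",(466,99),50),("hoodSE",(459,186),50),("tab",(214,141),84),("uprightN",(144,131),52),("uprightS",(144,145),52),
 ("green",(96,55),58),("red",(552,66),53),("black",(538,169),35),("wallfront",(385,200),100),("wallfront0",(385,200),0),("deskedge",(385,25),150),("deskedge0",(385,25),0)]:
    print(nm,plane(P["top"],T(*q),z).round(1))
E
```

```text
[[-0.93  -0.     0.367]
 [-0.367  0.001 -0.93 ]
 [-0.    -1.    -0.001]]
scene (257, 241, 1, 2) 0.0 ((257.0, 241.5), (1.0, 0.0), -90.0)
top (212, 203, 2, 9) 0.0 ((212.9307861328125, 207.05386352539062), (0.8682430982589722, 8.062257766723633), 7.125016689300537)
(array([463.84256826, -31.03511203,  54.35038908]), [np.float64(4.021741728075342), np.float64(4.021741728075435)])
apronNW [ 548.5 -159.3   20. ]
apronSW [ 428.5 -146.7   20. ]
hoodNW [ 541.3 -230.1   50. ]
hoodSW [ 421.6 -217.2   50. ]
hoodNE [ 523.8 -385.4   50. ]
hoodSE [ 400.3 -372.4   50. ]
tab [465.7 -30.4  84. ]
uprightN [482.7  73.8  52. ]
uprightS [462.7  73.6  52. ]
green [591.7 142.1  58. ]
red [ 569.6 -508.8   53. ]
black [ 423.4 -488.5   35. ]
wallfront [ 382.6 -264.2  100. ]
wallfront0 [ 380.7 -270.8    0. ]
deskedge [ 612.8 -264.7  150. ]
deskedge0 [ 641.8 -275.1    0. ]
```

Call:
move_arm(series=[[0.12,0.19,0.0,0,0,-0.25],[0.2,0.381,-0.02,0,0,-0.48],[0.2,0.381,-0.02,0,0,-0.48],[0.2,0.381,-0.02,0,0,-0.48],[0.2,0.381,-0.02,0,0,-0.48],[0.24,0.381,-0.02,0,0,-0.48],[0.24,0.381,-0.02,0,0,-0.48],[0.24,0.381,-0.02,0,0,-0.48],[0.24,0.381,-0.02,0,0,-0.48],[0.24,0.381,-0.02,0,0,-0.48],[0.24,0.381,-0.02,0,0,-0.48],[0.24,0.381,-0.02,0,0,-0.48],[0.24,0.381,-0.02,0,0,-0.48],[0.24,0.381,-0.02,0,0,-0.48],[0.24,0.381,-0.02,0,0,-0.48]])

```text
t: 1.4
position: [441.4, -131.4, 384.7]
tcp_rot: [-0.037, -0.706, 0.706, 0.037]
wrist_force: [0.8, 0.3, -0.6]
opening: 93.2
```

```bash
cat > snap.py <<'E'
import sys,pickle
from h import *
from workcell import ctrl
for n in sys.argv[2:]:
    p=ctrl.camera_params(n);im=ctrl.snapshot(n)[:,:,::-1].copy()
    cv2.imwrite(f"pics/{n}{sys.argv[1]}.png",im);pickle.dump(p,open(f"pics/{n}{sys.argv[1]}.pkl","wb"))
    print(n,p['position'],R.from_quat(p['orientation']).as_matrix().round(3).tolist())
o=ctrl.get_obs();print(o['t'],o['position'],o['tcp_rot'],o['wrist_force'],o['joint_pos'])
E
python3 snap.py 1 wrist
```

```text
wrist [ 520.56935027 -139.77345499  364.21152457] [[-0.105, -0.954, -0.282], [-0.994, 0.101, 0.03], [-0.0, 0.283, -0.959]]
1.45 [ 441.36350961 -131.5824478   384.7400168 ] [-0.03741614 -0.70609777  0.70612965  0.03750843] [ 0.26456249 -0.0032788  -0.67399835] [-3.90856906e-01  2.12536067e-01  1.89499498e+00 -9.98353581e-05
  1.03416979e+00  1.28599944e+00]
```

View pics/wrist1.png

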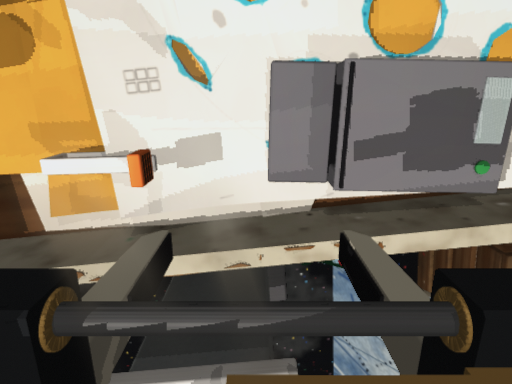

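The apron corners are at about (271,62) and (268,181), the hood front at about (345,60) and (338,190), and the tab top near (143,167). For a second view I'll move over the tab.

Call:
move_arm(series=[[0,0.04,0,0,0,0],[0,0.08,0,0,0,0],[0,0.1,0,0,0,0],[0,0.1,0,0,0,0],[0,0.1,0,0,0,0]])

```text
t: 1.87
position: [441.7, -30.8, 384.9]
tcp_rot: [-0.037, -0.706, 0.706, 0.037]
wrist_force: [-0.3, -0.9, -0.2]
opening: 92.9
```

```bash
python3 snap.py 2 wrist; python3 - <<'E'
import cv2
for k in (1,2):
    a=cv2.imread(f"pics/wrist{k}.png")[20:230]
    if k==1: b=a[:,20:260]
    else: b=a[:,100:340]
    cv2.imwrite(f"pics/wz{k}.png",cv2.resize(b,None,fx=2.8,fy=2.8,interpolation=cv2.INTER_CUBIC))
E
```

```text
wrist [520.86993582 -39.07061335 364.45617282] [[-0.103, -0.954, -0.281], [-0.995, 0.099, 0.029], [-0.0, 0.283, -0.959]]
1.9167 [441.7999405  -31.41755564 384.89093152] [-0.03712866 -0.70603716  0.7062393   0.03686516] [-0.34141384 -0.29895315  0.65131173] [-1.76123730e-01  1.79863692e-01  1.93600022e+00 -2.78022234e-04
  1.02532366e+00  1.49950767e+00]
```

View pics/wrist2.png

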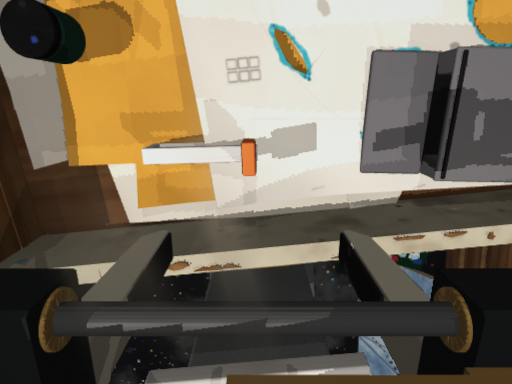

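View pics/wz2.png

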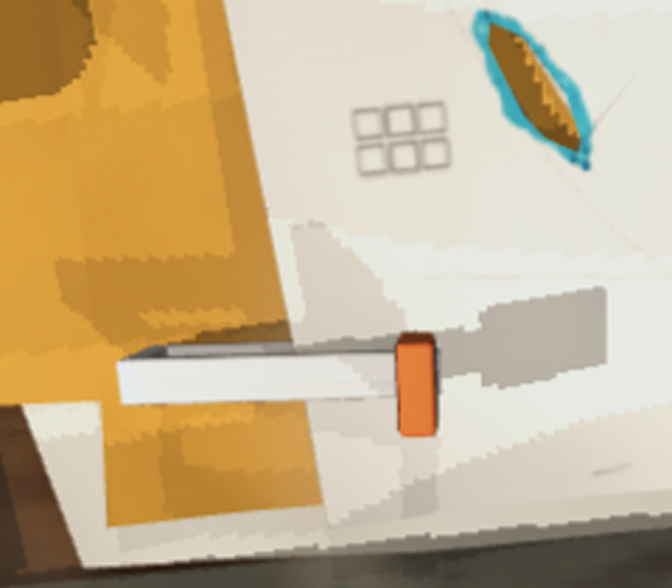

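View pics/wz1.png

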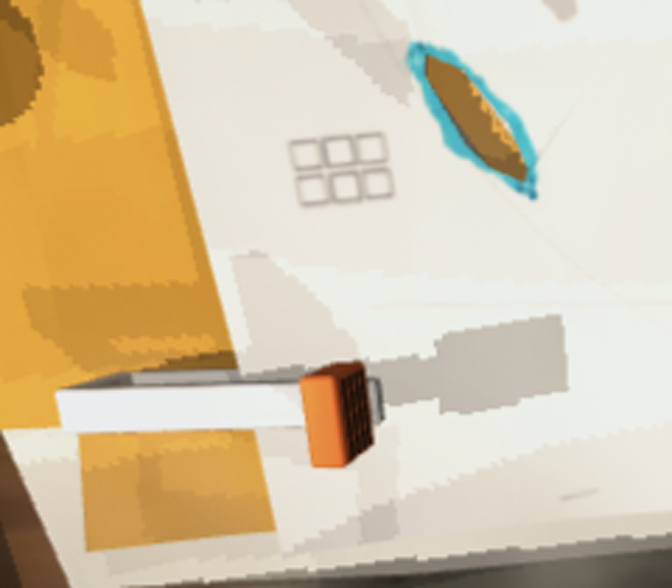

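```bash
python3 - <<'E'
from h import *
import pickle
P=[pickle.load(open(f"pics/wrist{k}.pkl","rb")) for k in(1,2)]
z1=lambda x,y:(20+x/2.8,20+y/2.8); z2=lambda x,y:(100+x/2.8,20+y/2.8)
for n,a,b in [("TL",(303,377),(399,346)),("BL",(313,467),(403,436)),("BR",(343,467),(437,436)),("c",(326,421),(418,390)),("barUL top",(57,394),(119,362)),("barLL",(62,432),(120,403))]:
    x,e=tri([ray(P[0],z1(*a)),ray(P[1],z2(*b))]);print(n,x.round(1),np.round(e,1))
print("full-res reader:")
for n,a,b in [("apNW",(271,62),(372,50)),("apSW",(268,181),(361,172))]:
    x,e=tri([ray(P[0],a),ray(P[1],b)]);print(n,x.round(1),np.round(e,1), plane(P[0],a,20).round(1),plane(P[1],b,20).round(1))
for n,q,z in [("hoodNW",(351,60),50),("hoodSW",(343,190),50),("hoodSE",(498,192),50)]: print(n,plane(P[0],q,z).round(1))
for n,q,z in [("TL",(399,346),84),("TR",(433,346),84),("BL",(403,436),84),("BR",(437,436),84),("barUL",(119,362),52),("barLL",(120,403),52)]: print(n,plane(P[1],z2(*q),z).round(1))
a=cv2.imread("pics/wrist1.png")[40:210,250:512]; cv2.imwrite("pics/rz1.png",cv2.resize(a,None,fx=3,fy=3,interpolation=cv2.INTER_CUBIC))
E
```

```text
TL [484.2 -24.1  80.7] [0.2 0.2]
BL [456.1 -22.3  83.6] [0. 0.]
BR [455.8 -33.   86.9] [0.1 0.1]
c [469.9 -28.5  81.1] [0.1 0.1]
barUL top [484.3  73.5  51.9] [0.4 0.4]
barLL [470.5  76.4  51. ] [0. 0.]
full-res reader:
apNW [ 553.4 -159.    13.6] [0.6 0.6] [ 552.2 -158.6   20. ] [ 553.4 -156.8   20. ]
apSW [ 432.7 -144.4   21. ] [0. 0.] [ 432.4 -144.4   20. ] [ 432.5 -144.7   20. ]
hoodNW [ 543.6 -228.4   50. ]
hoodSW [ 423.  -217.8   50. ]
hoodSE [ 404.6 -372.2   50. ]
TL [484.4 -24.3  84. ]
TR [483.3 -34.7  84. ]
BL [456.2 -22.3  84. ]
BR [455.1 -33.   84. ]
barUL [484.7  73.5  52. ]
barLL [470.7  76.   52. ]
```

View pics/rz1.png

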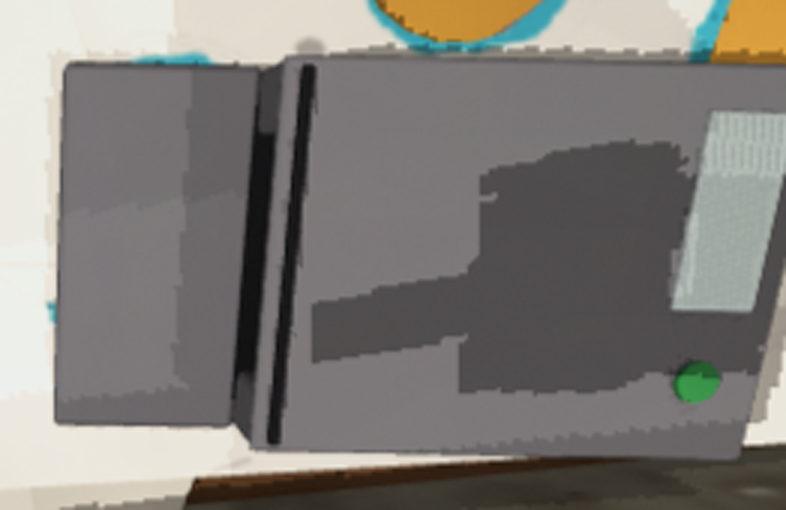

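```bash
python3 - <<'E'
from h import *
import pickle
P=[pickle.load(open(f"pics/wrist{k}.pkl","rb")) for k in(1,2)]
f=lambda x,y:(250+x/3,40+y/3)
Q=[((68,62),20,(-110,62)),((55,424),20,(-110,-62)),((288,57),50,(-45,62)),((252,448),50,(-45,-62)),((741,459),50,(120,-62))]
W=np.array([plane(P[0],f(*q),z)[:2] for q,z,_ in Q]);L=np.array([l for *_,l in Q],float)
print(W.round(1))
wc,lc=W.mean(0),L.mean(0);a,b=(L-lc),(W-wc)
th=np.arctan2((a[:,0]*b[:,1]-a[:,1]*b[:,0]).sum(),(a*b).sum());M=np.array([[np.cos(th),-np.sin(th)],[np.sin(th),np.cos(th)]])
t=wc-M@lc;print("reader",t,np.degrees(th),"res",(W-(L@M.T+t)).round(1).tolist())
for n,l in [("lip",(-45,0)),("search",(18,0)),("apronedge",(-110,0)),("pre",(-145,0))]: print(n,(M@l+t).round(1))
E
```

```text
[[ 553.2 -160.4]
 [ 432.  -144.7]
 [ 544.9 -224. ]
 [ 424.6 -208.8]
 [ 403.6 -371.4]]
reader [ 479.27682    -261.09316193] -97.10222812530584 res [[-1.2, -0.8], [0.7, -0.4], [-1.5, 0.1], [1.3, -0.1], [0.7, 1.1]]
lip [ 484.8 -216.4]
search [ 477.1 -279. ]
apronedge [ 492.9 -151.9]
pre [ 497.2 -117.2]
```

Call:
move_arm(series=[[0.028,0.0025,-0.03,0,0,0.03],[0.028,0.0025,-0.065,0,0,0.03],[0.028,0.0025,-0.1,0,0,0.03],[0.028,0.0025,-0.125,0,0,0.03],[0.028,0.0025,-0.138,0,0,0.03],[0.028,0.0025,-0.143,0,0,0.03],[0.028,0.0025,-0.143,0,0,0.03],[0.028,0.0025,-0.143,0,0,0.03]])

```text
t: 2.58
position: [470.2, -28.9, 242.4]
tcp_rot: [-0.027, -0.707, 0.707, 0.026]
wrist_force: [-0.6, -0.5, -0.4]
opening: 93.1
```

```bash
python3 snap.py 3 wrist scene
```

```text
wrist [549.58845353 -34.93703628 221.95236178] [[-0.075, -0.957, -0.281], [-0.997, 0.072, 0.021], [-0.0, 0.282, -0.959]]
scene [ 35.98690015 691.85573891 890.48252349] [[-0.865, -0.328, 0.379], [-0.501, 0.552, -0.667], [0.01, -0.767, -0.642]]
2.6833 [470.25595406 -28.54293473 242.83272982] [-0.02713619 -0.70652429  0.7067002   0.02572713] [ 0.79251696 -0.33278421  0.50574801] [-1.59483033e-01  4.61840871e-01  1.97812076e+00 -6.58246736e-06
  6.99622849e-01  1.48609580e+00]
```

View pics/wrist3.png

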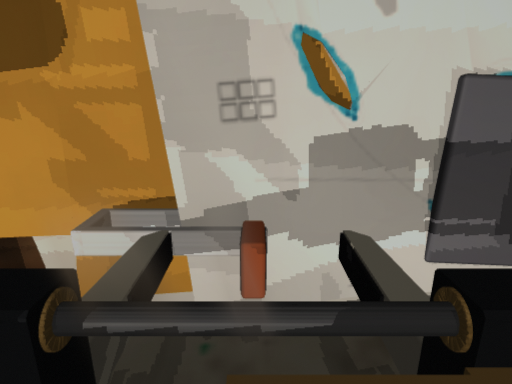

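View pics/scene3.png

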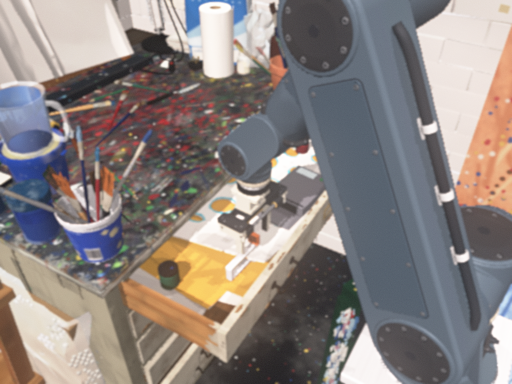

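The tab, at about (253,258), sits between the open fingers. Closing on it.

Call:
move_arm(series=[[0,0,0,0,0,0],[0,0,0,0,0,0],[0,0,0,0,0,0],[0,0,0,0,0,0],[0,0,0,0,0,0],[0,0,0,0,0,0],[0,0,0,0,0,0],[0,0,0,0,0,0]], jaw=0.0)

```text
t: 3.35
position: [469.9, -28.1, 241.7]
tcp_rot: [0.026, 0.707, -0.707, -0.026]
wrist_force: [0.2, -0.2, 0.1]
opening: 44.0
```

Call:
move_arm(series=[[0,0,0,0,0,0],[0,0,0,0,0,0],[0,0,0,0,0,0],[0,0,0,0,0,0]])

```text
t: 3.68
position: [469.9, -28.1, 241.7]
tcp_rot: [0.026, 0.707, -0.707, -0.026]
wrist_force: [-0.6, -0.1, 0.9]
opening: 17.6
```

Call:
move_arm(series=[[0,0,0,0,0,0],[0,0,0,0,0,0],[0,0,0,0,0,0],[0,0,0,0,0,0]])

```text
t: 4.02
position: [469.9, -28.1, 241.7]
tcp_rot: [0.026, 0.707, -0.707, -0.026]
wrist_force: [0.7, 0.1, 0.2]
opening: 11.9
```

Call:
move_arm(series=[[0,0,0.012,0,0,0],[0,0,0.026,0,0,0],[0.002,-0.015,0.026,0,0,-0.02],[0.005,-0.045,0.026,0,0,-0.05],[0.009,-0.075,0.026,0,0,-0.05],[0.013,-0.105,0.026,0,0,-0.05],[0.017,-0.135,0.026,0,0,-0.05],[0.019,-0.15,0.026,0,0,-0.05],[0.019,-0.1555,0.026,0,0,-0.05],[0.019,-0.1555,0.026,0,0,-0.05],[0.019,-0.1555,0.026,0,0,-0.05]])

```text
t: 4.93
position: [488.6, -182.8, 267.4]
tcp_rot: [0.044, 0.706, -0.706, -0.044]
wrist_force: [-0.1, -0.6, -3.3]
opening: 11.6
```

```bash
python3 snap.py 4 wrist top
```

```text
wrist [ 567.56864994 -192.55639132  246.85804621] [[-0.124, -0.951, -0.282], [-0.992, 0.118, 0.036], [-0.001, 0.284, -0.959]]
top [ 404.34252692 -189.93724577 1227.30137388] [[-0.01, -0.996, 0.09], [-1.0, 0.01, 0.005], [-0.006, -0.09, -0.996]]
5.0333 [ 488.74442877 -182.35524468  267.59601125] [ 0.04322881  0.70592189 -0.70561521 -0.04373482] [ 0.59771558  0.12257747 -3.59691571] [-4.46393530e-01  4.89002971e-01  1.83739929e+00  1.83043120e-04
  8.16016494e-01  1.24734014e+00]
```

View pics/wrist4.png

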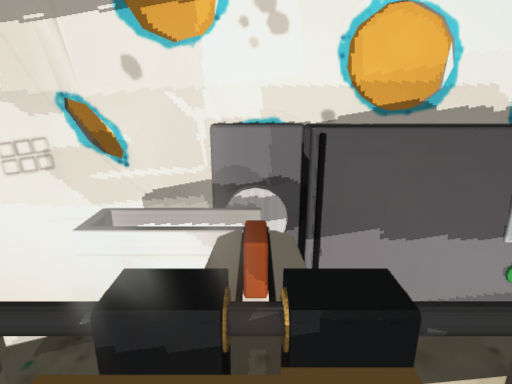

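View pics/top4.png

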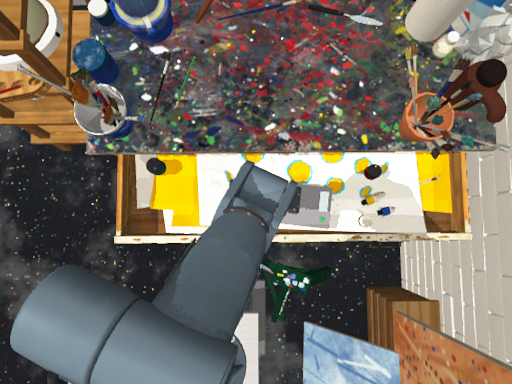

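The disc, whose edge shows at about (257,205), is over the apron, and the carrier lines up with the hood edge. Next I'll lower it until it touches.

Call:
move_arm(series=[[0,0,-0.003,0,0,0],[0,0,-0.005,0,0,0],[0,0,-0.005,0,0,0]])

```text
t: 5.28
position: [488.8, -183.0, 262.2]
tcp_rot: [0.043, 0.706, -0.706, -0.044]
wrist_force: [-0.5, 0.6, -3.0]
opening: 11.5
```

Call:
move_arm(series=[[0,0,-0.001,0,0,0],[0,0,-0.001,0,0,0]])

```text
t: 5.45
position: [489.0, -183.5, 261.8]
tcp_rot: [0.044, 0.706, -0.706, -0.044]
wrist_force: [0.9, 0.3, -2.1]
opening: 11.9
```

Call:
move_arm(series=[[0,0,-0.001,0,0,0],[0,0,-0.001,0,0,0]])

```text
t: 5.62
position: [489.0, -183.6, 261.7]
tcp_rot: [0.044, 0.706, -0.706, -0.044]
wrist_force: [-3.0, 3.2, 9.4]
opening: 12.1
```

Call:
move_arm(series=[[-0.001,-0.008,0.0005,0,0,0],[-0.002,-0.016,0.0005,0,0,0],[-0.003,-0.024,0.0005,0,0,0],[-0.004,-0.032,0.0005,0,0,0],[-0.005,-0.04,0.0005,0,0,0],[-0.006,-0.048,0,0,0,0],[-0.007,-0.056,0,0,0,0],[-0.0077,-0.062,0,0,0,0],[-0.0083,-0.067,0,0,0,0],[-0.0087,-0.0695,0,0,0,0],[-0.0087,-0.0695,-0.0005,0,0,0],[-0.0087,-0.0695,-0.0005,0,0,0]])

```text
t: 6.62
position: [480.3, -253.9, 261.2]
tcp_rot: [-0.044, -0.705, 0.706, 0.044]
wrist_force: [-1.4, 2.3, 12.0]
opening: 11.7
```

```bash
python3 snap.py 5 wrist
```

```text
wrist [ 559.3373581  -263.72926738  240.79800476] [[-0.124, -0.952, -0.28], [-0.992, 0.119, 0.034], [0.001, 0.282, -0.959]]
6.6667 [ 480.31332514 -253.84318431  261.17042285] [-0.04445319 -0.70537109  0.70609999  0.04356989] [-1.98078772  2.45344502 12.06751769] [-5.71832179e-01  5.30453603e-01  1.78423087e+00 -3.95428433e-04
  8.25314919e-01  1.12379614e+00]
```

View pics/wrist5.png

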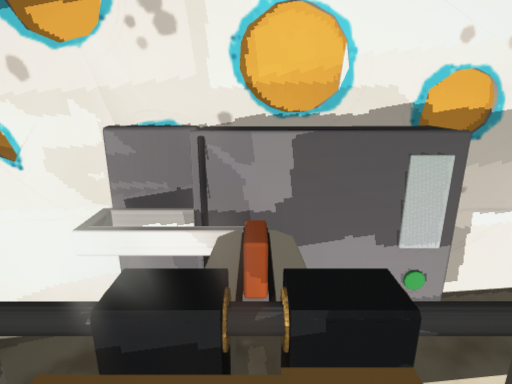

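The disc is under the hood on the bed: TCP z is 261.2, 0.5 mm below the apron reading as expected, with about 12 N of press. Starting the search along y = 0.

Call:
move_arm(series=[[-0.0003,-0.002,0,0,0,0],[-0.0005,-0.004,0,0,0,0]])

```text
t: 6.83
position: [480.0, -257.1, 261.2]
tcp_rot: [0.045, 0.706, -0.705, -0.044]
wrist_force: [0.6, 13.0, 12.9]
opening: 11.9
```

Call:
move_arm(series=[[-0.0003,-0.002,0,0,0,0],[-0.0005,-0.004,0,0,0,0]])

```text
t: 7.0
position: [479.5, -261.1, 261.2]
tcp_rot: [0.045, 0.706, -0.705, -0.044]
wrist_force: [1.0, 11.9, 16.2]
opening: 11.7
```

Call:
move_arm(series=[[-0.0003,-0.002,0,0,0,0],[-0.0005,-0.004,0,0,0,0]])

```text
t: 7.17
position: [479.0, -265.0, 261.1]
tcp_rot: [0.045, 0.706, -0.705, -0.044]
wrist_force: [1.3, 11.2, 14.7]
opening: 11.7
```

Call:
move_arm(series=[[-0.0003,-0.002,0,0,0,0],[-0.0005,-0.004,0,0,0,0]])

```text
t: 7.33
position: [478.5, -269.0, 261.1]
tcp_rot: [0.045, 0.706, -0.705, -0.044]
wrist_force: [1.2, 9.8, 14.9]
opening: 11.8
```

Call:
move_arm(series=[[-0.0003,-0.002,0,0,0,0],[-0.0005,-0.004,0,0,0,0]])

```text
t: 7.5
position: [478.0, -273.0, 261.1]
tcp_rot: [0.045, 0.706, -0.705, -0.044]
wrist_force: [1.4, 9.9, 13.8]
opening: 11.8
```

Call:
move_arm(series=[[-0.0003,-0.002,0,0,0,0],[-0.0005,-0.004,0,0,0,0]])

```text
t: 7.67
position: [477.4, -277.0, 261.0]
tcp_rot: [0.044, 0.706, -0.705, -0.044]
wrist_force: [0.7, 10.4, 12.9]
opening: 12.1
```

Call:
move_arm(series=[[-0.0003,-0.002,0,0,0,0],[-0.0005,-0.004,0,0,0,0]])

```text
t: 7.83
position: [476.9, -281.0, 260.9]
tcp_rot: [0.044, 0.706, -0.705, -0.044]
wrist_force: [1.3, 9.7, 10.7]
opening: 11.8
```

Call:
move_arm(series=[[-0.0003,-0.002,0,0,0,0],[-0.0005,-0.004,0,0,0,0]])

```text
t: 8.0
position: [476.3, -285.1, 260.8]
tcp_rot: [0.044, 0.706, -0.705, -0.044]
wrist_force: [1.0, 7.5, 8.1]
opening: 11.8
```

Call:
move_arm(series=[[-0.0003,-0.002,0,0,0,0],[-0.0005,-0.004,0,0,0,0]])

```text
t: 8.17
position: [475.4, -289.6, 259.9]
tcp_rot: [-0.044, -0.706, 0.706, 0.044]
wrist_force: [-0.1, 0.0, -2.3]
opening: 11.9
```

Call:
move_arm(series=[[-0.0003,-0.002,0,0,0,0],[-0.0005,-0.004,0,0,0,0]])

```text
t: 8.33
position: [474.9, -293.5, 259.8]
tcp_rot: [0.044, 0.706, -0.706, -0.044]
wrist_force: [-0.4, 0.8, -3.6]
opening: 11.9
```

The contact force is gone (only the weight, about -3 N), so the disc is over the well. Lowering to see how far it goes.

Call:
move_arm(series=[[0,0,-0.001,0,0,0],[0,0,-0.0015,0,0,0],[0,0,-0.0015,0,0,0]])

```text
t: 8.58
position: [475.1, -293.1, 258.4]
tcp_rot: [0.044, 0.706, -0.706, -0.044]
wrist_force: [0.5, 0.2, -3.8]
opening: 11.5
```

Call:
move_arm(series=[[0,0,-0.001,0,0,0],[0,0,-0.0015,0,0,0],[0,0,-0.0015,0,0,0]])

```text
t: 8.83
position: [475.2, -293.0, 257.1]
tcp_rot: [0.044, 0.706, -0.706, -0.044]
wrist_force: [-0.1, 0.2, -3.7]
opening: 11.9
```

Call:
move_arm(series=[[0,0,-0.001,0,0,0],[0,0,-0.001,0,0,0]])

```text
t: 9.0
position: [475.1, -293.0, 256.1]
tcp_rot: [0.044, 0.706, -0.706, -0.044]
wrist_force: [0.7, 0.4, -3.3]
opening: 11.4
```

Call:
move_arm(series=[[0,0,-0.001,0,0,0],[0,0,-0.0015,0,0,0],[0,0,-0.0015,0,0,0]])

```text
t: 9.25
position: [475.1, -293.1, 254.6]
tcp_rot: [0.044, 0.706, -0.706, -0.044]
wrist_force: [0.4, 0.7, -2.8]
opening: 11.9
```

Call:
move_arm(series=[[0,0,-0.001,0,0,0],[0,0,-0.0015,0,0,0],[0,0,-0.0015,0,0,0]])

```text
t: 9.5
position: [475.2, -293.1, 253.2]
tcp_rot: [0.044, 0.706, -0.706, -0.044]
wrist_force: [-0.6, 0.3, -1.4]
opening: 11.9
```

Call:
move_arm(series=[[0,0,-0.0005,0,0,0],[0,0,-0.0005,0,0,0],[0,0,-0.0005,0,0,0]])

```text
t: 9.75
position: [475.2, -293.1, 253.2]
tcp_rot: [-0.044, -0.706, 0.706, 0.044]
wrist_force: [-2.1, 1.4, 5.9]
opening: 11.5
```

The disc bottomed out at TCP z 253.2, exactly 8.0 mm below the bed. That is reader x≈32, y≈0, inside the search area. Releasing and retreating straight up.

Call:
move_arm(series=[[0,0,0.0003,0,0,0],[0,0,0.0003,0,0,0],[0,0,0.0003,0,0,0],[0,0,0.0003,0,0,0],[0,0,0.0003,0,0,0],[0,0,0.0003,0,0,0],[0,0,0.0003,0,0,0],[0,0,0.0003,0,0,0]], jaw=0.5)

```text
t: 10.42
position: [475.2, -293.1, 253.0]
tcp_rot: [0.044, 0.706, -0.706, -0.044]
wrist_force: [-0.5, -0.8, 0.5]
opening: 46.3
```

Call:
move_arm(series=[[0,0,0.01,0,0,0],[0,0,0.03,0,0,0],[0,0,0.06,0,0,0],[0,0,0.1,0,0,0],[0,0,0.13,0,0,0],[0,0,0.13,0,0,0],[0,0,0.13,0,0,0]])

```text
t: 11.0
position: [475.2, -293.1, 385.2]
tcp_rot: [-0.045, -0.705, 0.706, 0.043]
wrist_force: [-0.4, -0.4, -0.3]
opening: 46.6
```

```bash
python3 snap.py 6 wrist scene top
```

```text
wrist [ 554.26230728 -302.94306237  364.97795897] [[-0.124, -0.953, -0.278], [-0.992, 0.119, 0.033], [0.002, 0.28, -0.96]]
scene [ 35.98690015 691.85573891 890.48252349] [[-0.865, -0.328, 0.379], [-0.501, 0.552, -0.667], [0.01, -0.767, -0.642]]
top [ 404.34252692 -189.93724577 1227.30137388] [[-0.01, -0.996, 0.09], [-1.0, 0.01, 0.005], [-0.006, -0.09, -0.996]]
11.15 [ 474.91012024 -292.92247007  382.02522764] [ 0.04332407  0.70612206 -0.70536238 -0.04448115] [ 0.09701168  0.58528204 -0.00852093] [-6.36112881e-01  3.89863278e-01  1.65467781e+00  1.53418895e-05
  1.09900905e+00  1.05893177e+00]
```

View pics/wrist6.png

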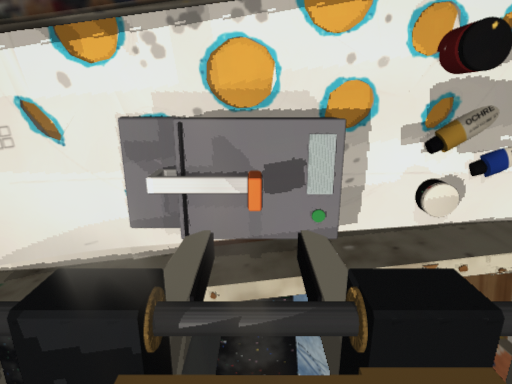

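View pics/scene6.png

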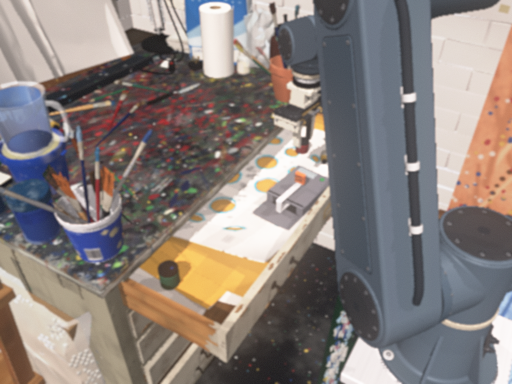

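The carrier stands upright on the reader, with the tab at about (255,190) and the bar parallel to the hood edges. All the pots are still in place. I'll take one more view to check the released tab's height.

Call:
move_arm(series=[[0,0.04,0,0,0,0],[0,0.08,0,0,0,0],[0,0.09,0,0,0,0],[0,0.09,0,0,0,0],[0,0.09,0,0,0,0],[0,0.09,0,0,0,0]])

```text
t: 11.65
position: [475.3, -203.9, 382.6]
tcp_rot: [0.044, 0.706, -0.706, -0.044]
wrist_force: [0.5, 0.0, 0.5]
opening: 46.6
```

```bash
python3 snap.py 7 wrist; python3 - <<'E'
from h import *
A=[]
for k,(u,v) in ((6,(255,190)),(7,(355,190))):
    a=cv2.imread(f"pics/wrist{k}.png")[v-50:v+50,u-110:u+40]; A.append(cv2.resize(a,None,fx=4.5,fy=2.9*1.0 if 0 else 4.5,interpolation=cv2.INTER_CUBIC)[:, :])
o=np.vstack([cv2.resize(x,(450*1,300)) for x in A]); cv2.imwrite("pics/z67.png",o)
E
```

```text
wrist [ 554.27168018 -213.79554466  362.09204579] [[-0.124, -0.952, -0.281], [-0.992, 0.119, 0.035], [-0.0, 0.284, -0.959]]
11.7 [ 475.22697812 -204.10764766  382.64966822] [ 0.04399941  0.70573678 -0.70571355 -0.04436254] [-0.2045019  -0.21733297 -0.15485593] [-4.95666825e-01  3.16858473e-01  1.75950072e+00 -2.12244065e-04
  1.06571337e+00  1.20027638e+00]
```

View pics/z67.png

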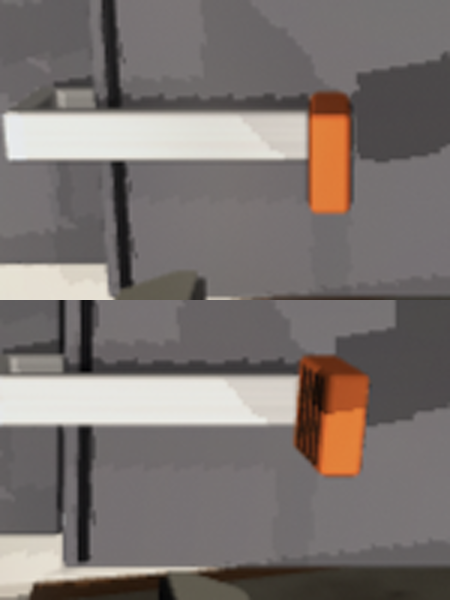

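```bash
python3 - <<'E'
from h import *
import pickle
P=[pickle.load(open(f"pics/wrist{k}.pkl","rb")) for k in(6,7)]
a=lambda x,y:(145+x/3,140+y/3);b=lambda x,y:(245+x/3,140+y/3)
for n,p,q in [("BL",(310,212),(320,175)),("BR",(349,212),(361,175)),("TL",(308,113),(324,110)),("TR",(351,113),(368,106)),]:
    x,e=tri([ray(P[0],a(*p)),ray(P[1],b(*q))]);print(n,x.round(1),np.round(e,1))
E
python3 - <<'E'
from workcell import ctrl
o=ctrl.get_obs();print(o['t'],o['wrist_force'],o['opening'])
E
```

```text
BL [ 461.3 -285.7   94.2] [0. 0.]
BR [ 460.2 -297.1   95.2] [0. 0.]
TL [ 485.3 -288.2   93. ] [5.1 5.1]
TR [ 484.3 -300.6   92.5] [4.6 4.6]
11.7 [-0.2045019  -0.21733297 -0.15485593] 46.72678508193204
```

```bash
python3 -c "
from workcell import ctrl
print(ctrl.job_done())"
```

```text
the job is handed in; nothing more can be done
None
```

The disc is fully down in the reading well with the carrier upright and released. I handed the job in at about 11.7 s of the 72 s allowed.

- **What I did:** I gripped the orange tab and lifted the carrier onto the apron. I then slid the disc under the hood and felt along the bed with about 12 N of press. The disc dropped at about reader x = 32, y = 0 mm. I lowered it until it touched bottom, opened the jaws and backed away.
- **Seating:** It bottomed out 8.0 mm below the bed, which is the full depth of the well. The released tab's top measured about 94–95 mm along its clearer edge. It should be 95.5 mm if seated and about 103.5 mm if still on the bed.
- **Other checks:** The pictures show the carrier lined up with the hood. I saw no change in where the pots stand, but I judged that by eye and did not measure it. The wrist force was near zero, with the arm touching nothing.
- **Disagreement:** The two corners on the other edge of the tab did not match well between views (about 5 mm off). I did not rely on them, though their rough 93 mm height also fits a seated disc.

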